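# Rack two board offcuts by thickness

### The arm

A 6-joint arm with a two-finger parallel gripper is mounted at the origin on the work surface. World frame = base frame: x ahead of the robot, y to its left, z up, the work surface at z = 0. Lengths are in m, angles in rad, forces in N, time in s.
With the tool pointing down it reaches from about 0.35 to 0.775 m from the base axis. Payload 7.3 kg.
Tool frame: the origin (TCP) lies on the centre line of the jaws, within the pads' length; the fingertips stand 22 mm ahead of it and the grasp point (between the pads) lies 3 mm ahead of it; z points along the fingers, y is the direction in which the jaws open and shut (so a half turn about z gives the same grasp; the last joint's range is limited). The gripper opens to 92 mm and grips with 3 to 60 N. Pads are 19 mm wide; open, the fingers measure 130 mm over their backs; the gripper's body (75 mm by 190 mm) begins 47 mm behind the grasp point.
Start: joints at [1.08, 0.342, 1.524, -0, 1.275, -0.146], TCP at [0.177, 0.494, 0.249] pointing down, gripper open.
Joint ranges: [-2.53, 2.53], [-0.77, 2.02], [0.04, 2.7], [-1, 4.14], [0.28, 2.66], [-3.11, 3.11]. Speed limits (rad/s): [2.57, 2.57, 3.14, 3.14, 3.14, 3.14].

### API

Orientations are given as a unit quaternion [x, y, z, w].
In Python, from station import arm, gripper_open, grab, state, viewer gives the robot as it stands. Calls block until the motion is done:
- arm.reach(position, orientation): joint-space move of the TCP to a pose.
- arm.movel(position, rotation=None, vel=0.15, max_force=None): straight line of the TCP; rotation=None keeps the orientation; vel is the mean speed in m/s. With max_force (N) it stops when the force on the tool has changed by that much, and returns True; else False.
- arm.movej(angles): joint-space move.
- gripper_open() and grab(force=None): open the fingers fully, or close them until they stop; force is the grip in N (None keeps the last).
- arm.hold(seconds).
- arm.solve_ik(position, orientation): joint angles nearest the present ones, or None.
- state(): the state.
- viewer.grab_frame(name): name is "side" or "top" or "wrist"; returns a dict with "image" (400x640x3 uint8, blue, green, red), "intrinsics" (3x3 intrinsics, pixels), "rvec" (rotation vector, rad) and "tvec" (3), from world to camera coordinates, as OpenCV has them. Camera axes: x right, y down, z forward; pixel columns grow to the right and rows downward; lengths in m; the calibration is good to about 2 mm. A picture is of the moment at which its call begins. There is no depth.
A pose or a line that the arm cannot do raises arm.PlanningError and nothing moves.
- arm.finish_job(): hands the job in, once; it reports no verdict.
Trained networks look in a picture, given as the dict that the camera call returned (one of the last four; its "shot" number tells which), for a name from the list of things; names that differ only in an ending like _2 or _b are one class to them, and where a whole thing is asked for, a point or a joint stands for the part that bears it (a point fixed in the world has none). Each returns a list of dicts, best first, with "confidence" (0 to 1); they miss things now and then, are a little off and sometimes report something else, mostly with a low value. They report only what shows in the picture. A call takes as long as a camera call. They do not tell look-alikes from the thing itself.
- viewer.silhouettes(picture, name): "pixels" (400x640 bool, what is visible of it) and "pixel" ([row, column] in pixels, amid what is visible of it).
- viewer.landmark_of(picture, name): "pixel" ([row, column] in pixels: a listed point, or the origin of a listed thing).
The state is a dict: "time_s": time; "q": joint angles; "joint_vel": joint speeds; "joint_efforts": joint torques, N m; "ee_pos": TCP position; "eef_rot": TCP orientation; "force": force on the tool from outside, world axes, zero at the start; "ft_torque": the same for the moment, N m; "width": finger opening in m.
Only numpy, scipy, OpenCV 4.12 (cv2) and the standard library are available. Lean on these libraries where they do the work, as an engineer would, in place of code of your own. Each camera call takes 0.05 s, during which the arm holds its last target.

### The job

Two short board offcuts, a thin one and a thick one, stand on edge on the workbench. Put each into the dark wooden rack, in the slot whose width suits its thickness (thin board in the narrowest slot, thick board in the middle-width slot; the widest is for other stock), standing on its lower edge right down on the slot floor and roughly centred along the slot, and let go.

Things in the scene. Friction and masses are not known exactly. Their poses are not given: they have to be found in the camera images.
- thin_board_centre (a point): Centre of the thin board: pale wooden offcut 120 mm long (x), 18 mm thick (y), 100 mm high (z), about 0.13 kg, standing on its long edge on the bench. This point is half-way up, 50 mm above its lower edge; grip it across the thickness near the top, from above. x points along its length, z up.
- thick_board_centre (a point): Centre of the thick board: the same wood, 120 mm long (x), 38 mm thick (y), 100 mm high (z), about 0.24 kg, standing on its long edge on the bench. This point is half-way up, 50 mm above its lower edge. x points along its length, z up.
- narrow_slot_floor (a point): Centre of the floor of the rack's narrowest slot (28 mm wide, for the thin board); x along it, y across, z up. The fixed rack: three dark wooden blocks side by side, each 110 mm long (x), 100 wide (y), on a 120 x 310 mm base board, tops 56 mm above the bench. Each has one slot along x, open above and at both ends. Slots (28, 50, 74 mm wide) lie 100 mm apart in any order.
- middle_slot_floor (a point): Centre of the floor of the middle-width slot (50 mm wide, for the thick board) of the same rack; x along it, y across, z up. All three slots are parallel and 42 mm deep, their floors 14 mm above the bench; the top 12 mm of each flares outward by 6 mm on both sides as a lead-in.
Not all that is in view belongs to the job. Leave any purple look-alike of the part that bears thin_board_centre alone.

How it is judged:
By the outcome, as a careful person would: the job done as asked, in the order asked, and still so for the second after the job is handed in, with the robot touching nothing.
It also fails if it takes over 70 s, if anything falls off the work surface, if the arm or the gripper's body presses on something with over 40 N, if the wrist force passes 120 N, or if a joint passes its speed limit or range.

## Working session

There is one attempt and no reset: what is moved stays moved. The work goes in short steps, each a Python script; the robot and the scene stay as the last script left them, time stands still between calls to the robot, and variables do not carry over. Pictures are saved under pics/ and viewed, and the job is handed in when it is done.

```bash
ls; mkdir -p pics; cat > h.py <<'E'
import numpy as np, cv2
from station import arm, gripper_open, grab, state, viewer
def KRT(f):
    R=cv2.Rodrigues(np.array(f["rvec"],float))[0]; return np.array(f["intrinsics"]),R,np.array(f["tvec"],float).ravel()
def atz(f,rc,z):
    K,R,t=KRT(f); d=R.T@np.linalg.inv(K)@np.array([rc[1],rc[0],1.0]); c=-R.T@t
    return c+d*(z-c[2])/d[2]
def proj(f,P):
    K,R,t=KRT(f); p=(K@(R@np.atleast_2d(P).T+t[:,None])); return (p[:2]/p[2])[::-1].T
E
python3 - <<'E'
from h import *
names=["thin_board_centre","thick_board_centre","narrow_slot_floor","middle_slot_floor"]
F={}
for v in ["top","side"]:
    f=viewer.grab_frame(v); cv2.imwrite(f"pics/{v}0.png",f["image"]); K,R,t=KRT(f); print(v,"cam",(-R.T@t).round(3))
    for n in names:
        for d in viewer.landmark_of(f,n):
            z=.05 if "board" in n else .014
            print(v,n,np.round(d["pixel"],1),round(d["confidence"],2),atz(f,d["pixel"],z).round(3))
E
```

```text
pics
top cam [0.371 0.051 0.91 ]
top thin_board_centre [164.9 216.2] 0.88 [0.485 0.278 0.05 ]
top thin_board_centre [269.5 166.6] 0.85 [0.242 0.386 0.05 ]
top thin_board_centre [186.3 156.3] 0.82 [0.434 0.415 0.05 ]
top thin_board_centre [232.9 222.9] 0.69 [0.327 0.259 0.05 ]
top thick_board_centre [170.3 282.3] 0.56 [0.473 0.124 0.05 ]
top narrow_slot_floor [162.8 419. ] 0.64 [ 0.499 -0.207  0.014]
top narrow_slot_floor [166.5 214.3] 0.4 [0.486 0.292 0.014]
top middle_slot_floor [155.3 458.3] 0.77 [ 0.518 -0.304  0.014]
side cam [ 0.1   -0.849  0.839]
side thin_board_centre [150.1 318.5] 0.82 [0.476 0.291 0.05 ]
side thin_board_centre [129.8 291. ] 0.8 [0.434 0.422 0.05 ]
side thin_board_centre [145.3 228.6] 0.76 [0.243 0.401 0.05 ]
side thin_board_centre [166.5 267.3] 0.72 [0.321 0.262 0.05 ]
side thick_board_centre [181.6 336. ] 0.89 [0.471 0.137 0.05 ]
side thick_board_centre [282.6 404.3] 0.43 [ 0.484 -0.234  0.05 ]
side narrow_slot_floor [284.2 405.8] 0.62 [ 0.502 -0.211  0.014]
side middle_slot_floor [313.  435.1] 0.78 [ 0.523 -0.3    0.014]
```

View pics/top0.png

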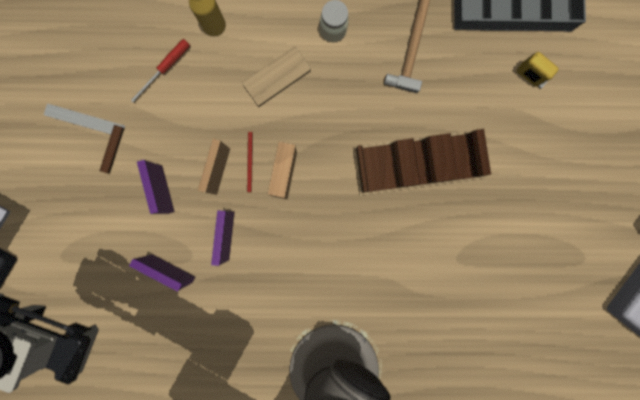

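View pics/side0.png

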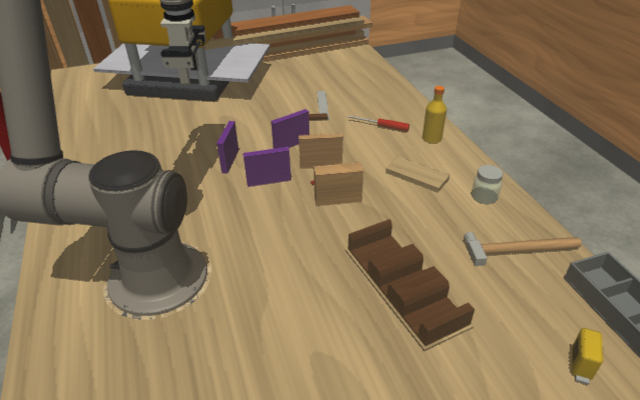

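The top picture shows two pale boards on edge, with top edges around (165,214) and (170,283). There are three purple look-alikes at (187,156), (237,223) and (271,163), a pale flat offcut at (77,277), and a red pencil at (162,250). The rack is around (160,420). By the description, the thin board is the pale one at (165,216) and the thick board is the one at (170,283). I'll check both with close crops.

```bash
python3 - <<'E'
import cv2, numpy as np
t=cv2.imread("pics/top0.png"); s=cv2.imread("pics/side0.png")
a=cv2.resize(t[125:215,190:310],None,fx=5,fy=5,interpolation=2)[:,:400*2]
cv2.imwrite("pics/c1.png",a)
cv2.imwrite("pics/c2.png",cv2.resize(t[120:205,345:500],None,fx=5,fy=5,interpolation=2))
cv2.imwrite("pics/c3.png",cv2.resize(s[210:355,335:485],None,fx=4,fy=4,interpolation=2))
E
```

```text
(no output)
```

View pics/c1.png

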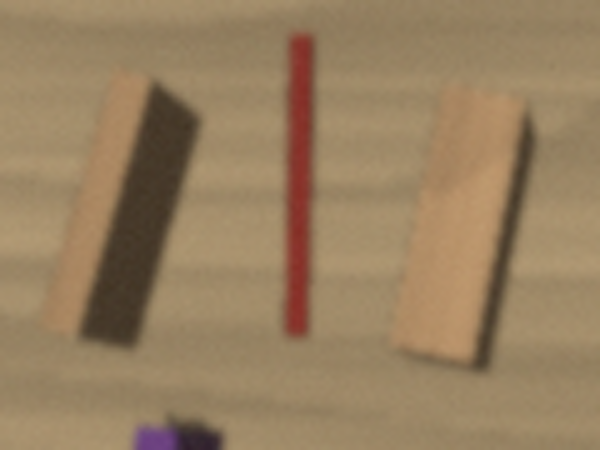

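View pics/c2.png

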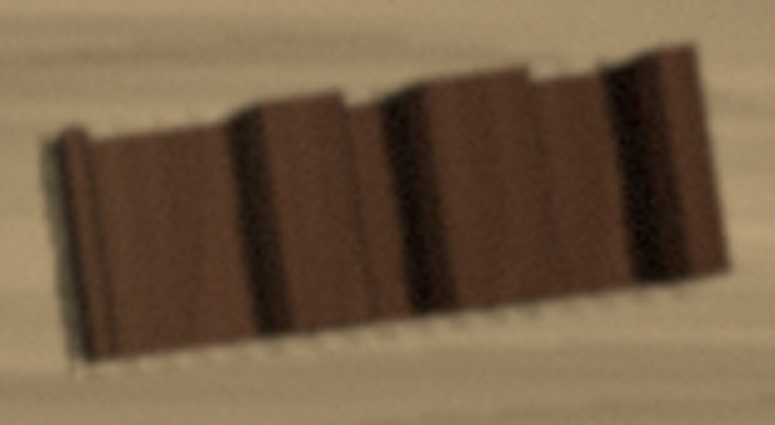

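View pics/c3.png

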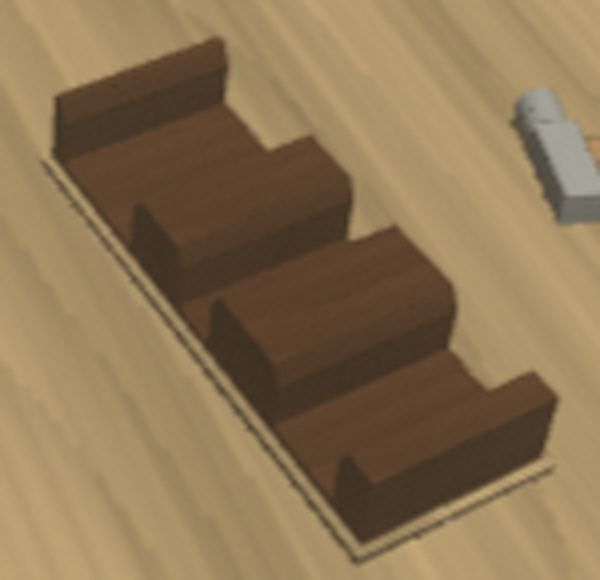

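Crops confirm: the left pale board, (165,212), is thin and the right, (170,283), is thick. The rack slots from left to right in top view are wide, narrow and middle, so narrow is at (162,419) and middle at (155,458), which agrees with the networks. Next I'll refine the poses by fitting the silhouettes.

```bash
cat >> h.py <<'E'
from scipy.optimize import minimize
S=4
def box(cx,cy,yaw,lx,y0,y1,z0,z1):
    c,s=np.cos(yaw),np.sin(yaw)
    return np.array([[cx+c*x-s*y,cy+s*x+c*y,z] for x in(-lx/2,lx/2) for y in(y0,y1) for z in(z0,z1)])
def render(f,boxes):
    m=np.zeros((400*S,640*S),np.uint8)
    for b in boxes:
        p=proj(f,b)[:,::-1]; p=(p+.5)*S-.5
        cv2.fillConvexPoly(m,cv2.convexHull(np.round(p).astype(np.int32)),255)
    return cv2.resize(m,(640,400),interpolation=cv2.INTER_AREA)/255.
def fit(views,mk,x0,step):
    def cost(x):
        c=0
        for f,m in views:
            r=render(f,mk(x)); c+=np.abs(r-m).sum()/m.sum()
        return c
    best=None
    for k in range(3):
        x0=x0 if best is None else best.x
        sim=np.vstack([x0]+[np.array(x0)+np.eye(len(x0))[i]*step[i]/(k+1)*(-1)**k for i in range(len(x0))])
        best=minimize(cost,x0,method="Nelder-Mead",options=dict(initial_simplex=sim,xatol=1e-5,fatol=1e-5,maxiter=200))
    return best
def rackboxes(x,zb=.006):
    # local y = 0 at narrow slot centre; wide at +.1, middle at -.1
    B=[box(*x,.11,-.15,.15,zb,.014)]
    for a,b in((-.15,-.125),(-.075,-.014),(.014,.063),(.137,.15)):
        fa=.006 if a!=-.15 else 0; fb=.006 if b!=.15 else 0
        B+= [np.vstack([box(*x,.11,a,b,.014,.044),box(*x,.11,a+fa,b-fb,.056,.056)])]
    return B
E
python3 - <<'E'
from h import *
F={v:viewer.grab_frame(v) for v in("top","side")}
bd={"thin_board_centre":((.480,.285,1.57-1.3),.018),"thick_board_centre":((.472,.13,1.57-1.4),.038)}
bd={k:((v[0][0],v[0][1],-0.2),v[1]) for k,v in bd.items()}
for n,(x0,th) in bd.items():
    V=[]
    for v,f in F.items():
        for d in viewer.silhouettes(f,n):
            m=d["pixels"]; p=np.array(d["pixel"]); e=proj(f,[x0[0],x0[1],.05])[0]
            col=f["image"][m].mean(0)
            print(n,v,p.round(),round(d["confidence"],2),m.sum(),col.round())
            if np.linalg.norm(p-e)<20 and col[0]<col[2] and not any(g is f for g,_ in V): V.append((f,m.astype(float)))
    for vv in [V]+[[q] for q in V]:
        b=fit(vv,lambda x:[box(*x,.12,-th/2,th/2,0,.1)],x0,(.01,.01,.1)); print(n,len(vv),b.x.round(4),round(b.fun,3))
V=[]
for v,f in F.items():
    hsv=cv2.cvtColor(f["image"],cv2.COLOR_BGR2HSV); im=f["image"].astype(int)
    r=render(f,[box(.5,-.21,.19,.16,-.19,.19,0,.07)])>.5
    m=((im[...,2]<105)&r)
    nn,l,st,_=cv2.connectedComponentsWithStats(m.astype(np.uint8)); k=1+st[1:,4].argmax(); m=l==k
    cv2.imwrite(f"pics/rm_{v}.png",(m*255).astype(np.uint8)); V.append((f,m.astype(float)))
for vv in [V]+[[q] for q in V]:
    b=fit(vv,rackboxes,(.50,-.207,.19),(.01,.01,.05)); print("rack",b.x.round(4),round(b.fun,3))
    if len(vv)==2:
        for v,f in F.items():
            im=f["image"].copy(); r=(render(f,rackboxes(b.x))>.5).astype(np.uint8)
            cs,_=cv2.findContours(r,0,2); cv2.drawContours(im,cs,-1,(0,255,0),1)
            a=im[120:205,345:500] if v=="top" else im[210:355,335:485]
            cv2.imwrite(f"pics/rf_{v}.png",cv2.resize(a,None,fx=4,fy=4,interpolation=0))
print(state()["time_s"])
E
```

```text
thin_board_centre top [236. 221.] 0.93 974 [88. 58. 85.]
thin_board_centre top [187. 158.] 0.85 1326 [74. 48. 72.]
thin_board_centre top [165. 216.] 0.8 1123 [ 69.  94. 116.]
thin_board_centre top [268. 162.] 0.6 1229 [73. 45. 68.]
thin_board_centre side [163. 266.] 0.84 1553 [88. 56. 84.]
thin_board_centre side [149. 320.] 0.81 1368 [ 68.  97. 121.]
thin_board_centre side [147. 228.] 0.76 787 [78. 54. 78.]
thin_board_centre side [128. 288.] 0.67 1032 [83. 54. 80.]
thin_board_centre 2 [ 0.4767  0.2819 -0.2314] 0.153
thin_board_centre 1 [ 0.477   0.2815 -0.2463] 0.054
thin_board_centre 1 [ 0.4789  0.2879 -0.1591] 0.079
thick_board_centre top [169. 279.] 0.93 1149 [ 94. 130. 162.]
thick_board_centre side [183. 335.] 0.86 1923 [ 71. 103. 130.]
thick_board_centre 2 [ 0.4706  0.1227 -0.1986] 0.091
thick_board_centre 1 [ 0.4708  0.1223 -0.1969] 0.042
thick_board_centre 1 [ 0.4707  0.1256 -0.2116] 0.029
rack [ 0.501  -0.2041  0.1405] 0.081
rack [ 0.5003 -0.2056  0.1395] 0.036
rack [ 0.502  -0.2027  0.1453] 0.037
0.8
```

Fits agree across views, apart from the thin board's y. In the side view the thick board partly hides it, so I trust the top fit there. Both boards and slots are in reach. I'll move above the thin board and check with the wrist camera.

```bash
cat >> h.py <<'E'
from scipy.spatial.transform import Rotation as Ro
def quat(yaw):
    c,s=np.cos(yaw),np.sin(yaw)
    return Ro.from_matrix(np.array([[c,s,0],[s,-c,0],[0,0,-1]])).as_quat()
def bestyaw(p,yaw):
    q0=np.array(state()["q"]); o=[]
    for y in(yaw,yaw+np.pi):
        q=arm.solve_ik(list(p),list(quat(y)))
        if q is not None: o.append((abs(np.array(q)-q0).max(),y,np.round(q,2)))
    o.sort(key=lambda a:a[0]); print("ik",o); return o[0][1]
RACK=np.array([.501,-.2041,.1405])
def wristfit(n,x0,th,tag):
    f=viewer.grab_frame("wrist"); res=None
    D=[(np.linalg.norm(np.array(d["pixel"])-proj(f,[x0[0],x0[1],.06])[0]),d) for d in viewer.silhouettes(f,n)]
    im=f["image"].copy()
    if D:
        e,d=min(D,key=lambda a:a[0]); m=d["pixels"]; print("px",np.round(d["pixel"]),"err",e.round(),f["image"][m].mean(0).round())
        b=fit([(f,m.astype(float))],lambda x:[box(*x,.12,-th/2,th/2,0,.1)],x0,(.01,.01,.1)); print(b.x.round(4),round(b.fun,3)); res=b.x
        cs,_=cv2.findContours((render(f,[box(*res,.12,-th/2,th/2,0,.1)])>.5).astype(np.uint8),0,2); cv2.drawContours(im,cs,-1,(0,255,0),1)
    cv2.imwrite(f"pics/{tag}.png",im); return res
E
python3 - <<'E'
from h import *
x=(.477,.2815,-.246)
for yw in(.1405,.1405+np.pi): print(np.round(arm.solve_ik([.501,-.204,.2],list(quat(yw))),2))
y=bestyaw((x[0],x[1],.24),x[2])
arm.reach([x[0],x[1],.24],list(quat(y)))
wristfit("thin_board_centre",x,.018,"w1")
print(state()["time_s"],state()["width"])
E
```

```text
[-0.53  0.41  1.56 -0.    1.17  0.9 ]
[-0.53  0.41  1.56 -0.    1.17 -2.24]
ik [(np.float64(0.7840532657469814), 2.895592653589793, array([ 0.39,  0.4 ,  1.46, -0.  ,  1.28, -0.93])), (np.float64(2.3575393878428117), -0.246, array([ 0.39,  0.4 ,  1.46, -0.  ,  1.28,  2.21]))]
px [185. 316.] err 4.0 [ 66. 105. 138.]
[ 0.477   0.2831 -0.2631] 0.044
2.275 0.09204215118086573
```

View pics/w1.png

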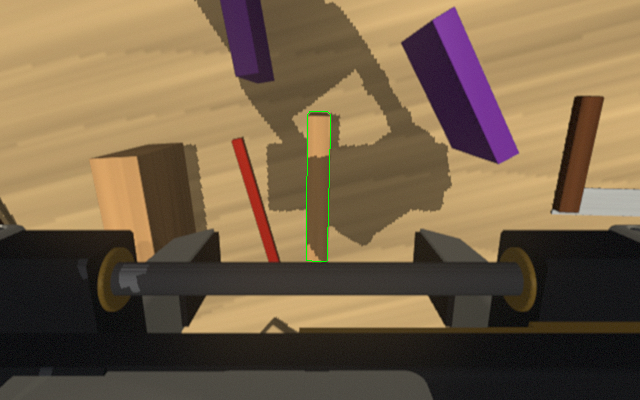

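View pics/rf_side.png

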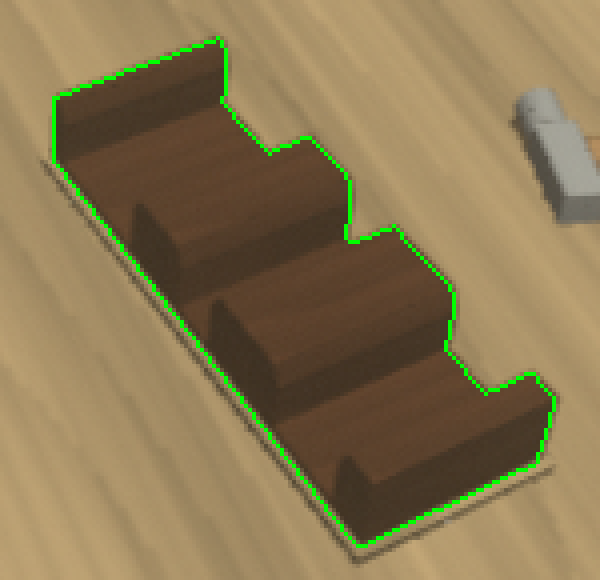

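The wrist view shows the pale thin board centred between the fingers, its top edge at about (185,316). All three estimates agree within 2 mm, and the rack fit outlines the blocks closely. Time to grasp.

```bash
python3 - <<'E'
from h import *
x=(.477,.2823,-.255); y=x[2]+np.pi
arm.movel([x[0],x[1],.15],list(quat(y)))
print(arm.movel([x[0],x[1],.088],max_force=8,vel=.1), state()["force"])
grab(20); print("w",state()["width"],np.round(state()["ee_pos"],4))
arm.movel([x[0],x[1],.25],vel=.2); print("w",state()["width"],np.round(state()["force"],2))
p=[RACK[0],RACK[1],.25]; yy=bestyaw(p,RACK[2]); arm.reach(p,list(quat(yy)))
print(np.round(state()["ee_pos"],4),state()["width"],state()["time_s"])
for v in("top","side","wrist"):
    f=viewer.grab_frame(v); im=f["image"].copy()
    cs,_=cv2.findContours((render(f,[box(*RACK,.12,-.009,.009,.25-.088,.35-.088)])>.5).astype(np.uint8),0,2); cv2.drawContours(im,cs,-1,(0,255,0),1)
    cv2.imwrite(f"pics/h1_{v}.png",im)
cv2.imwrite("pics/h1.png",np.hstack([cv2.imread("pics/h1_side.png")[100:400,240:640],cv2.imread("pics/h1_wrist.png")[0:300,120:520]]))
E
```

```text
False [-0.06272487  0.85779192 -0.6067965 ]
w 0.017568163151315576 [0.477  0.2823 0.088 ]
w 0.017803145467389588 [ 0.42 -0.23 -1.16]
ik [(np.float64(1.3201979420654752), np.float64(3.282092653589793), array([-0.53,  0.37,  1.48, -0.  ,  1.29, -2.24])), (np.float64(1.8213947115243174), np.float64(0.1405), array([-0.53,  0.37,  1.48, -0.  ,  1.29,  0.9 ]))]
[ 0.5013 -0.2033  0.2499] 0.01779028621423339 7.6583
```

View pics/h1.png

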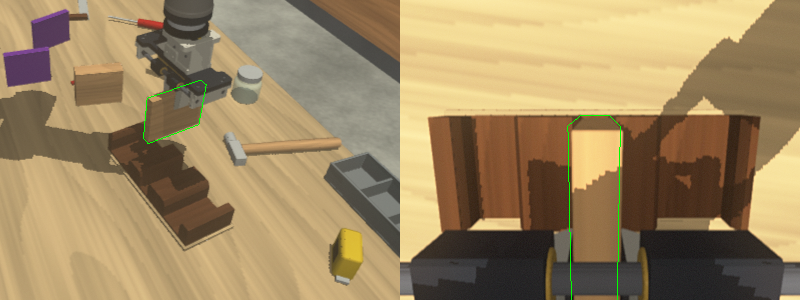

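The held board matches the predicted outline in both side (around (210,415) in the full frame) and wrist views, lined up over the narrow slot. Descending with a force stop.

```bash
python3 - <<'E'
from h import *
q=list(quat(RACK[2]+np.pi)); p=RACK[:2]
print(arm.movel([*p,.155],q), np.round(state()["force"],1))
print(arm.movel([*p,.099],q,vel=.04,max_force=8), np.round(state()["force"],1),np.round(state()["ee_pos"],4),state()["width"],np.round(state()["ft_torque"],2),state()["time_s"])
f=viewer.grab_frame("side"); cv2.imwrite("pics/d1.png",cv2.resize(f["image"][150:370,320:520],None,fx=3,fy=3)[:600])
E
```

```text
False [ 0.2 -0.3 -0.8]
True [0.2 0.2 4.3] [ 0.5009 -0.204   0.1018] 0.017590253059055663 [ 0.08  0.07 -0.03] 9.8083
```

View pics/d1.png

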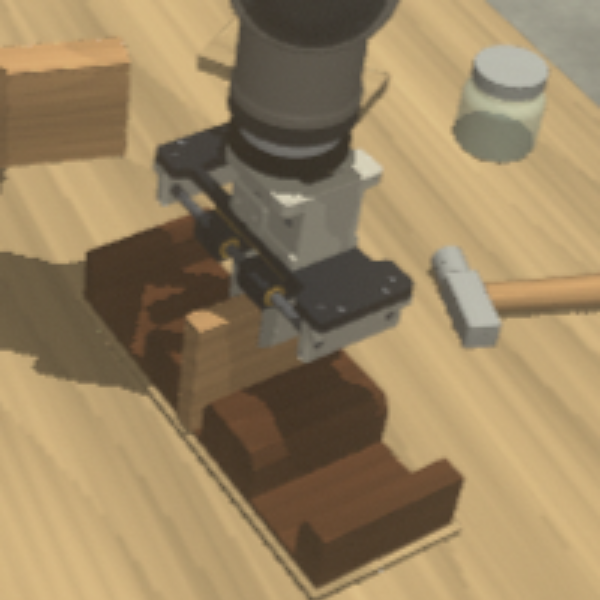

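The view shows the thin board standing in the narrow slot, and contact came at z=0.1018 against 0.102 expected. Next: release, check, and move to the thick board.

```bash
python3 - <<'E'
from h import *
gripper_open(); arm.hold(.2)
p=RACK[:2]
arm.movel([*p,.25],vel=.15)
x=(.4707,.1232,-.2)
y=bestyaw((x[0],x[1],.25),x[2])
arm.reach([x[0],x[1],.25],list(quat(y)))
wristfit("thick_board_centre",x,.038,"w2")
V=[]
for v in("top","side"):
    f=viewer.grab_frame(v); im=f["image"].copy()
    D=[(np.linalg.norm(np.array(d["pixel"])-proj(f,[*p,.064])[0]),d) for d in viewer.silhouettes(f,"thin_board_centre")]
    e,d=min(D,key=lambda a:a[0]); print(v,"thin silh",np.round(d["pixel"]),e.round())
    c,_=cv2.findContours((render(f,[box(*RACK,.12,-.009,.009,.014,.114)])>.5).astype(np.uint8),0,2); cv2.drawContours(im,c,-1,(0,255,0),1)
    a=im[120:205,345:500] if v=="top" else im[210:355,335:485]
    cv2.imwrite(f"pics/p1_{v}.png",cv2.resize(a,None,fx=4,fy=4,interpolation=0))
print(y,state()["time_s"])
E
```

```text
ik [(np.float64(0.9673403301046202), 2.941592653589793, array([ 0.1 ,  0.27,  1.62, -0.  ,  1.25, -1.27])), (np.float64(4.108932983694412), -0.2, array([ 0.1 ,  0.27,  1.62, -0.  ,  1.25,  1.87]))]
px [182. 318.] err 4.0 [ 58.  93. 123.]
[ 0.4703  0.124  -0.1918] 0.021
top thin silh [158. 426.] 2.0
side thin silh [261. 406.] 5.0
2.941592653589793 13.9833
```

View pics/w2.png

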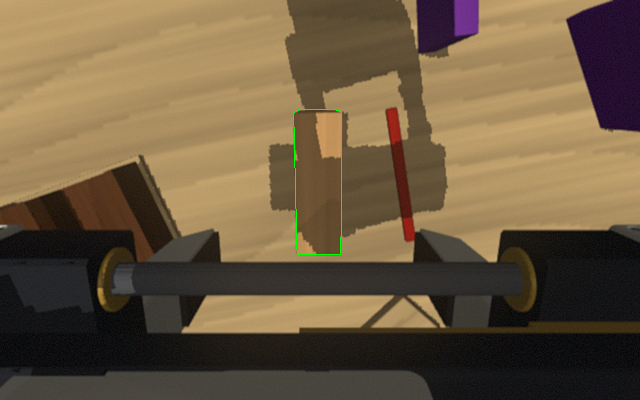

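View pics/p1_top.png

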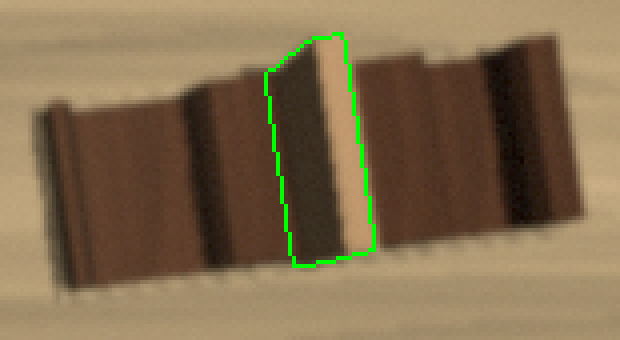

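View pics/p1_side.png

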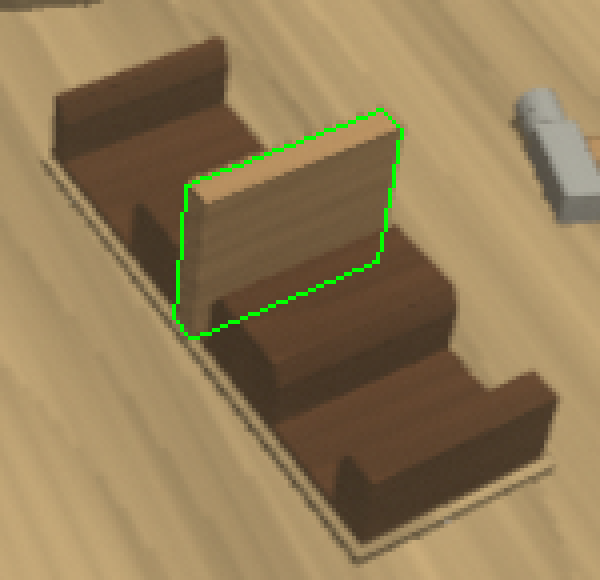

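The thin board stands upright, seated and centred, and the outline matches in both views. The wrist view shows the thick board at (182,318), centred between the fingers. Next I'll grasp it and place it in the middle slot.

```bash
python3 - <<'E'
from h import *
x=(.4705,.1238,-.195); q=list(quat(x[2]+np.pi))
arm.movel([x[0],x[1],.15],q)
print(arm.movel([x[0],x[1],.088],max_force=8,vel=.1))
grab(30); print("w",state()["width"])
arm.movel([x[0],x[1],.25],vel=.2); print("w",state()["width"],np.round(state()["force"],2))
M=RACK[:2]+.1*np.array([np.sin(RACK[2]),-np.cos(RACK[2])]); print("M",M)
p=[*M,.27]; yy=bestyaw(p,RACK[2]); arm.reach(p,list(quat(yy)))
arm.movel([*M,.155],list(quat(yy)))
print(np.round(state()["ee_pos"],4),state()["width"],state()["time_s"])
f=viewer.grab_frame("side"); im=f["image"].copy()
c,_=cv2.findContours((render(f,[box(*M,RACK[2],.12,-.019,.019,.067,.167)])>.5).astype(np.uint8),0,2); cv2.drawContours(im,c,-1,(0,255,0),1)
cv2.imwrite("pics/d2.png",cv2.resize(im[150:370,320:520],None,fx=3,fy=3)[:600])
E
```

```text
False
w 0.03808063956380889
w 0.03781094540708369 [ 0.37 -0.91 -3.24]
M [ 0.51500382 -0.30311461]
ik [(np.float64(1.0952664590732326), np.float64(3.282092653589793), array([-0.66,  0.46,  1.28, -0.  ,  1.4 , -2.37])), (np.float64(2.0463261945165607), np.float64(0.1405), array([-0.66,  0.46,  1.28, -0.  ,  1.4 ,  0.77]))]
[ 0.5156 -0.3033  0.156 ] 0.03788049228925528 19.9083
```

View pics/d2.png

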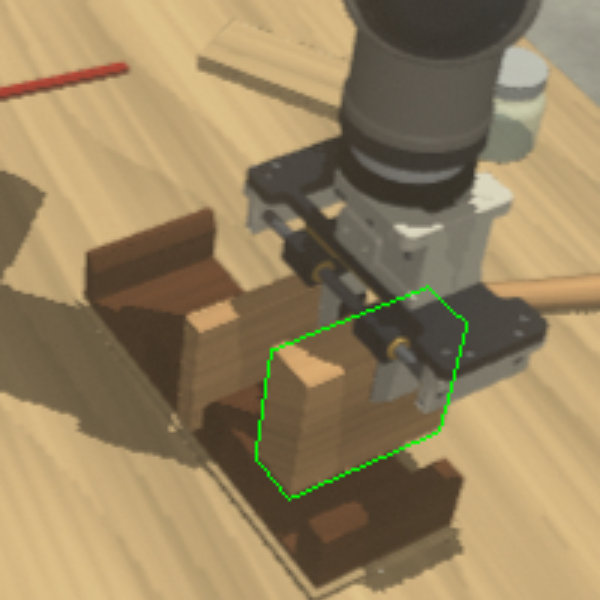

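The thick board hangs over the middle slot and matches the predicted outline within 1–2 px. Lowering, releasing and checking.

```bash
python3 - <<'E'
from h import *
M=RACK[:2]+.1*np.array([np.sin(RACK[2]),-np.cos(RACK[2])]); q=list(quat(RACK[2]+np.pi))
print(arm.movel([*M,.099],q,vel=.04,max_force=8), np.round(state()["force"],1),np.round(state()["ee_pos"],4),np.round(state()["ft_torque"],2))
if state()["ee_pos"][2]<.105:
    gripper_open(); arm.hold(.2); arm.movel([*M,.25],q)
    arm.reach([.45,.1,.3],list(quat(np.pi))); arm.hold(.2)
    out=[]
    for v in("top","side"):
        f=viewer.grab_frame(v); im=f["image"].copy()
        for c0,th in((RACK[:2],.018),(M,.038)):
            c,_=cv2.findContours((render(f,[box(*c0,RACK[2],.12,-th/2,th/2,.014,.114)])>.5).astype(np.uint8),0,2); cv2.drawContours(im,c,-1,(0,255,0),1)
        a=im[100:215,345:505] if v=="top" else im[200:360,335:495]
        out.append(cv2.resize(a,(400,int(a.shape[0]*2.5)),interpolation=0))
    h=min(o.shape[0] for o in out); H=max(o.shape[0] for o in out)
    out=[np.pad(o,((0,H-o.shape[0]),(0,0),(0,0))) for o in out]
    cv2.imwrite("pics/final.png",np.hstack(out))
print(state()["time_s"],state()["width"])
E
```

```text
True [-0.4 -0.3  5.1] [ 0.5149 -0.3031  0.1019] [0.03 0.06 0.02]
25.3333 0.09167330306027209
```

View pics/final.png

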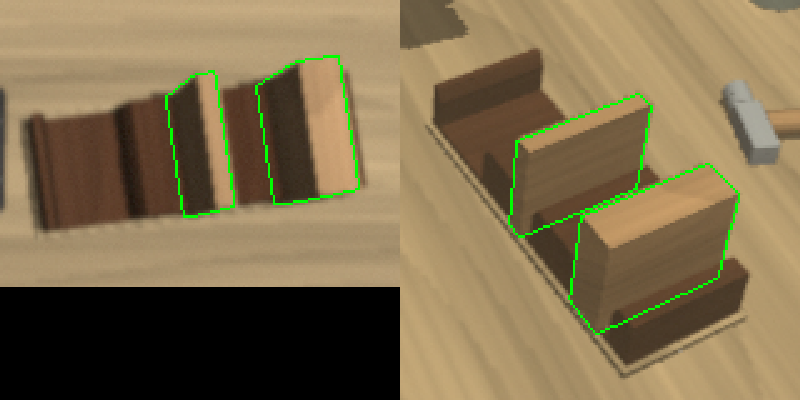

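Both boards stand upright in their slots, and in both views they match the outlines drawn for a seated, centred pose. Handing in.

```bash
python3 -c "
from h import *
print(arm.finish_job())"
```

```text
the job is handed in; nothing more can be done
None
```

I put the thin pale board in the narrowest slot, then the thick board in the middle-width slot, released both and backed the arm clear. I handed the job in at about 25 s of the 70 s allowed.

- **Seating:** each board touched the slot floor with the tool at z ≈ 0.102 m, as predicted. Contact forces were about 4–5 N.
- **Final pictures:** in the top and side views, both boards match the outlines for standing upright, seated on the floor and centred along the slot, to within about a pixel or two.
- **Disagreement:** for the thin board's starting position, the side view differed from the top view by about 6 mm. The thick board was partly hiding it, so I used the top view; the wrist camera then agreed within 2 mm.
- **Look-alikes:** I did not touch the purple boards.

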